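Push the painted stone's tray through the flap of the curing box

ROBOT

A 6-joint arm with a two-finger parallel gripper is mounted at the origin on a cart in front of the work surface, level with it; the furniture and walls round the work are solid. World frame = base frame: x ahead of the robot, y to its left, z up, the work surface at z = 0. Lengths are in m, angles in rad, forces in N, time in s.
With the tool pointing down it reaches from about 0.3 to 0.95 m from the base axis. Payload 3.1 kg.
Tool frame: the origin (TCP) lies midway between the tips of the shut fingers; the grasp point (between the pads) lies arm.tcp_to_grasp behind it (arm.tcp_to_grasp is the distance from the TCP to the grasp point, in m); z points along the fingers, y is the direction in which the jaws open and shut (so a half turn about z gives the same grasp; the last joint's range is limited). The gripper opens to 85 mm and grips with 20 to 120 N. Pads are 22 mm wide; open, the fingers measure 114 mm over their backs; the gripper's body (76 mm by 85 mm) begins 54 mm behind the grasp point. The pads swing forward as they close: fully open they stand 13 mm farther back than shut.
Start: joints at [1.081, 0.308, 1.634, -0, 1.2, -0.07], TCP at [0.255, 0.571, 0.231] pointing down, gripper open.
Joint ranges: [-3.06, 3.06], [-0.79, 1.96], [0.05, 2.63], [-1.19, 4.34], [0.05, 2.64], [-2.94, 2.94]. Speed limits (rad/s): [2.79, 2.79, 3.14, 3.14, 3.14, 3.14].

INTERFACE

Orientations are given as a unit quaternion [x, y, z, w].
In Python, from station import arm gives the robot as it stands.
- The arm moves only by the tool arm_command, never from a script. Its argument "rows" is a list of rows, each a list of 3 entries, a list of its own where there are three numbers: the shift along the tool's x, y, z in mm, then the turn about the tool's z in rad, then the finger opening in mm, from 0 to 85.4. In form: [[[tx, ty, tz], roll, grip], ...]. A call has 1 to 20 rows; each row is the pose to reach, as a shift and turn from the pose measured when the call began, along the tool's axes at that moment; what a row does not reach only later rows make up. A row lasts 1/10 s, in which the tool goes at most 50 mm and 8.59 degrees, less where a joint would pass 70% of its speed; a pose out of reach is approached as far as the arm can. A call with a gripper value outside its range is refused whole. The fingers move at their own pace and stop on an object; "newtons" is the grip in N (left out, the last holds). Time passes only in rows, so rows that repeat a pose let the fingers close. It gives the time, the measured TCP pose, the force and the opening at its end, in the units of the state.
- arm.get_state(): the state, without advancing time (a new reading comes with each control period).
- arm.grab_frame(name): name is "scene" or "top"; returns a dict with "color" (420x560x3 uint8, red, green, blue), "range_z" (420x560 float32, m along the optical axis (not along the pixel's ray), 0 where there is no reading), "intrinsics" (3x3 intrinsics, pixels), "rvec" (rotation vector, rad) and "tvec" (3), from world to camera coordinates, as OpenCV has them. Camera axes: x right, y down, z forward; pixel columns grow to the right and rows downward; lengths in m; the calibration is good to about 2 mm. A picture is of the moment at which its call begins.
- arm.finish_job(): hands the job in, once; it reports no verdict.
The state is a dict: "time_s": time; "joints": joint angles; "qvel": joint speeds; "tau": joint torques, N m; "tool_pos": TCP position; "ee_rot": TCP orientation; "contact_force": force on the tool from outside, world axes, zero at the start; "wrist_torque": the same for the moment, N m; "grip_width": opening from 0.0 (shut) to 1.0 (fully open).
Only numpy, scipy, OpenCV 4.12 (cv2) and the standard library are available. Lean on these libraries where they do the work, as an engineer would, in place of code of your own. Each camera call takes 0.05 s, during which the arm holds its last target. There are 200 camera calls.

TASK

Pick up the wooden pusher by its red grip and with its head (not with your fingers) push the blue tray, its painted stone inside, along the lane and through the orange flap into the curing box, until it presses against the cushioned stop inside with about 6 N for a moment, never with 12 N or more. The stop is set at a different depth each time, so feel for it. Then draw the pusher out so that the flap falls shut behind the tray, lay the pusher down on the open table beside or in front of the box, standing on its feet as it was, and leave the mug and the cactus pot where they are.

Things in the scene. Friction and masses are not known exactly. Their poses are not given: they have to be found in the camera images.
- curing_box: Pale wooden box fixed to the table, 94 wide (x) x 345 long (y) x 92 mm high. Origin on the table under the flap, mid-lane; y points along the lane INTO the box. Lane 70 mm wide, its floor 22 mm above the table. At y -150 to 0 an open apron, side rails 10 mm wide with tops 32 mm above the table; at y 0 to 187 mm the chamber, clear amber roof to 86 mm, lintel over the mouth at 82 to 92 mm.
- stop_track: Strip on the chamber floor carrying the cushioned stop; origin fixed at box y 156 mm, on the floor. The stop's black pad (56 mm wide, 3 to 33 mm above the lane floor) faces the mouth. It was clamped beforehand with its face anywhere from box y 118 to 153 mm; this is not measured. The pad is sprung: 1.2 N per mm, 16 mm travel, pushing back towards the mouth.
- flap (a joint): Orange flap 66 wide x 50 high x 4 mm, hinged 78 mm above the table at box y 0 along box x. 0 = hanging shut; grows to 1.5 rad as its lower edge swings into the box. It cannot swing outward and falls shut by its weight (50 g) when nothing is under it. It clears the tray once the tray's rear is about 45 mm past the hinge, which is so at every setting of the stop.
- flap_edge (a point): Middle of the flap's lower edge, 4 mm above the lane floor when shut.
- tray: Blue open tray 64 (x) x 62 (y) x 30 mm high, walls and bottom 5 mm, 0.08 to 0.17 kg, standing in the lane in front of the flap, square to it, with 3 mm of play on each side. It takes up to about 2 N to slide it along, stone included. Origin at the centre of its underside, y axis along the lane into the box.
- spotted_stone: Red painted stone with white dots, 35 x 41 x 19 mm, lying loose in the tray; origin at the centre of its underside.
- pusher: Wooden pusher, 0.2 kg, standing on its head and rear foot. y points to the head, z up. Bar 16 mm wide, 22 to 36 mm above the underside. Head 44 wide x 36 mm high, flat front face at y +180 mm, top flush with the bar so the flap slides over it. Steel rear foot 30 wide x 36 high at y -56 to -38 mm. Origin on the underside below the middle of the 30 mm red grip, its balance point.
- paint_mug: Black mug 82 mm across and 88 mm high, a bystander; origin at the centre of its underside.
- cactus_pot: White pot with a stone cactus, 79 x 78 x 144 mm, a bystander; origin at the centre of its underside.
Not all that is in view belongs to the job. Of the things that look like the tray, the largest one is meant.

How it is judged:
By the outcome, as a careful person would: the job done as asked, in the order asked, and still so for the second after the job is handed in, with the robot touching nothing.
It also fails if it takes over 61 s, if anything falls off the work surface, if the arm or the gripper's body presses on something with over 40 N, if the wrist force passes 120 N, or if a joint passes its speed limit or range.

## Working session

There is one attempt and no reset: what is moved stays moved. The work goes in short steps, Python scripts to look and compute and a tool call to move; the robot and the scene stay as the last step left them, time stands still between calls to the robot, and variables do not carry over. Pictures are saved under pics/ and viewed, about 8 in all and at most 12, crops included, and the job is handed in when it is done.

Besides the shell and the picture viewer there is one more tool, called after ">>>" by a JSON object that holds its "fn" and its "kwargs", one argument or row to a line. arm_command: Moves the arm, as the interface text tells. Its arguments: {"type":"object","properties":{"rows":{"type":"array","items":{"type":"array"}},"newtons":{"type":"number"}},"required":["rows"]}

```bash
mkdir -p pics; ls; cat > h.py <<'E'
import numpy as np,cv2
from station import arm
def grab(n,save=None):
    f=arm.grab_frame(n)
    if save: cv2.imwrite('pics/'+save,f['color'][:,:,::-1])
    R=cv2.Rodrigues(np.array(f['rvec'],float))[0];t=np.array(f['tvec'],float).reshape(3)
    K=np.array(f['intrinsics']);z=f['range_z'];v,u=np.mgrid[:z.shape[0],:z.shape[1]]
    P=np.stack([(u-K[0,2])/K[0,0]*z,(v-K[1,2])/K[1,1]*z,z],-1)
    W=(P-t)@R; W[z==0]=np.nan
    return f['color'],W
E
python3 - <<'E'
from h import *
s=arm.get_state();print({k:np.round(v,4) for k,v in s.items()},arm.tcp_to_grasp)
for n in('scene','top'):
    c,W=grab(n,n+'1.png');np.savez(n+'1.npz',c=c,W=W)
E
```

```text
pics
{'time_s': np.float64(0.0), 'joints': array([ 1.0813,  0.309 ,  1.6352,  0.    ,  1.1997, -0.0697]), 'qvel': array([-0.0001, -0.0012,  0.0007, -0.0008,  0.0003, -0.002 ]), 'tau': array([ 1.00000e-04, -4.15258e+01, -2.76659e+01, -4.00000e-04,
        1.06000e-02, -0.00000e+00]), 'tool_pos': array([0.2544, 0.57  , 0.23  ]), 'ee_rot': array([ 2.084e-01,  9.780e-01, -1.100e-03, -3.000e-04]), 'contact_force': array([-0.0417, -0.4735, -0.0173]), 'wrist_torque': array([-0.0103, -0.0234, -0.0062]), 'grip_width': np.float64(1.0018)} 0.0187
```

View pics/scene1.png

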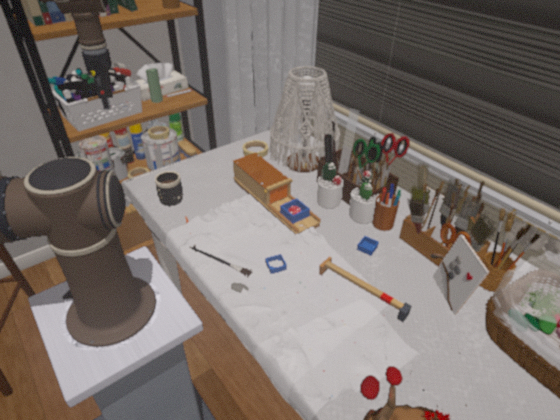

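View pics/top1.png

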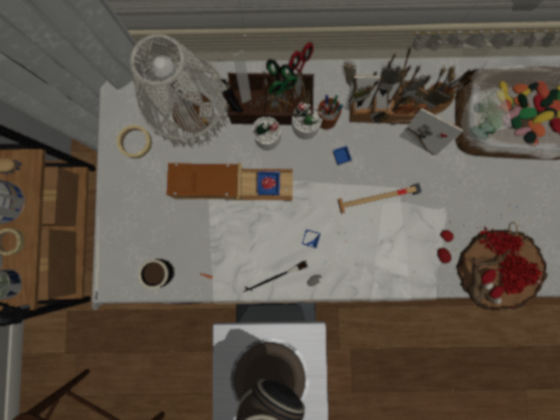

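The scene view shows the box at (235,165)-(318,225), with the tray and stone at (297,212). The pusher runs from its head at (325,266) to its foot at (405,310). In the top view the box is at (168-293,165-200) with its mouth facing right, and the pusher runs from its head at (340,206) to its foot at (417,189), with the grip at (402,192).

```bash
python3 - <<'E'
from h import *
for n in('top','scene'):
    d=np.load(n+'1.npz');c=d['c'];W=d['W'];hsv=cv2.cvtColor(c,cv2.COLOR_RGB2HSV).astype(int)
    H,S,V=hsv[...,0],hsv[...,1],hsv[...,2]
    v,u=np.mgrid[:420,:560]
    def rep(name,m):
        p=W[m];p=p[np.isfinite(p).all(1)]
        if len(p)<4: print(n,name,len(p));return
        (cx,cy),(w,h),a=cv2.minAreaRect((p[:,:2]*1000).astype(np.float32))
        print(n,name,len(p),'mean',p.mean(0).round(4),'z5-95',np.percentile(p[:,2],[5,95]).round(4),'rect',round(cx,1),round(cy,1),round(w,1),round(h,1),round(a,2))
        return p
    box=lambda a,b,cc,dd:(u>=a)&(u<=b)&(v>=cc)&(v<=dd)
    if n=='top':
        P=box(332,428,180,216); B=box(160,300,158,206)
    else:
        P=box(314,415,252,322); B=box(225,325,145,235)
    up=(W[...,2]>.012)
    p=rep('pusher',P&up&(W[...,2]<.06))
    for zlo in(.015,.025):
        q=P&(W[...,2]>zlo)&(W[...,2]<.06);pp=W[q][:,:2];mu=pp.mean(0);U=np.linalg.svd(pp-mu)[2][0];t=(pp-mu)@U
        print('axis',mu,U,np.degrees(np.arctan2(U[1],U[0])),mu+U*t.min(),mu+U*t.max())
    red=((H<8)|(H>170))&(S>140)&(V>60)
    rep('grip',P&red)
    rep('steel',P&up&(S<90))
    blue=(H>100)&(H<130)&(S>120)
    rep('tray',B&blue); rep('stone',B&red)
    rep('box',B&up&(W[...,2]<.11)); rep('roof',B&(W[...,2]>.075)&(W[...,2]<.11)); rep('apron',B&(W[...,2]>.015)&(W[...,2]<.045)&~blue)
    if n=='top':
        for y in (0,1):pass
        print('mug',W[273,154],'cam cactus',W[131,266],W[122,306])
    im=c[150:220,160:430] if n=='top' else c[130:330,220:420]
    cv2.imwrite('pics/c_%s.png'%n,cv2.resize(im[:,:,::-1],None,fx=2.9 if n=='top' else 3,fy=2.9 if n=='top' else 3,interpolation=2))
E
```

```text
top pusher 608 mean [ 0.499  -0.326   0.0347] z5-95 [0.0146 0.0398] rect 473.5 -333.2 96.1 246.0 10.03
axis [ 0.50103469 -0.32108345] [ 0.19911539 -0.97997605] -78.51476569160731 [ 0.47803205 -0.20787254] [ 0.52519283 -0.43998133]
axis [ 0.50125941 -0.32109405] [ 0.20586968 -0.97857942] -78.11958583860641 [ 0.4774371  -0.20785725] [ 0.52622093 -0.43974592]
top grip 33 mean [ 0.5158 -0.3843  0.0375] z5-95 [0.0346 0.0403] rect 515.6 -384.0 11.0 25.1 12.3
top steel 276 mean [ 0.4965 -0.3414  0.0325] z5-95 [0.0129 0.0393] rect 473.5 -333.2 96.1 246.0 10.03
top tray 240 mean [ 0.546  -0.004   0.0366] z5-95 [0.0254 0.0544] rect 544.3 -5.7 56.4 58.6 89.11
top stone 56 mean [ 0.5438 -0.0044  0.0448] z5-95 [0.0392 0.0491] rect 545.5 -5.4 28.6 23.7 86.13
top box 4679 mean [0.5423 0.0946 0.0598] z5-95 [0.0163 0.0899] rect 540.3 86.8 367.7 111.7 88.97
top roof 2474 mean [0.5501 0.1669 0.087 ] z5-95 [0.0834 0.091 ] rect 551.7 167.2 204.7 97.3 87.34
top apron 1544 mean [0.5364 0.0089 0.0262] z5-95 [0.0173 0.0405] rect 537.8 86.0 365.8 106.5 89.01
mug [0.29963253 0.30937643 0.0544736 ] cam cactus [
[... 438 characters left out ...]
ene grip 73 mean [ 0.5127 -0.3846  0.0355] z5-95 [0.0301 0.0389] rect 515.0 -384.4 15.2 26.1 9.56
scene steel 415 mean [ 0.5029 -0.3526  0.0301] z5-95 [0.0139 0.0383] rect 442.4 -334.6 160.9 236.4 10.66
scene tray 54 mean [ 0.5452 -0.0133  0.0472] z5-95 [0.033  0.0542] rect 543.1 -8.4 62.5 61.6 89.1
scene stone 13 mean [ 0.5396 -0.0052  0.0449] z5-95 [0.042  0.0471] rect 539.8 -5.0 9.1 15.6 39.3
scene box 5478 mean [0.5562 0.0984 0.0492] z5-95 [0.0131 0.0915] rect 609.0 153.7 512.3 304.7 47.9
scene roof 1693 mean [0.5887 0.1478 0.0878] z5-95 [0.0778 0.1022] rect 633.7 131.9 301.4 265.2 86.52
scene apron 2136 mean [0.5512 0.068  0.0264] z5-95 [0.0157 0.0428] rect 606.0 150.9 499.8 304.8 48.09
```

View pics/c_top.png

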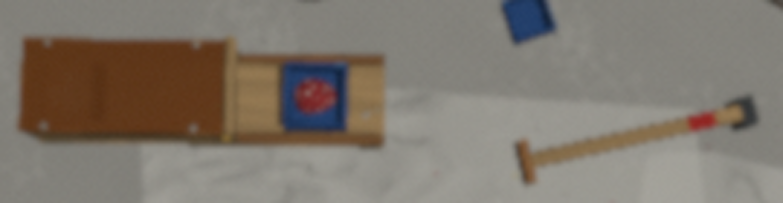

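View pics/c_scene.png

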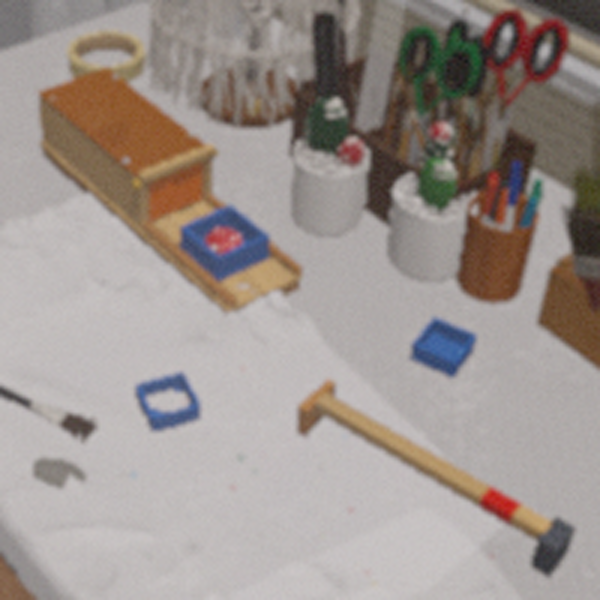

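The top crop shows the box mouth and lintel at (230,90), the tray at (313,97), the pusher head at (525,160), the grip at (702,121) and the foot at (740,112). The scene crop confirms this, with small decoy trays at (168,402) and (443,347), both clear of my route. Next I'll fit the box axis.

```bash
python3 - <<'E'
from h import *
d=np.load('top1.npz');c=d['c'];W=d['W'];v,u=np.mgrid[:420,:560]
hsv=cv2.cvtColor(c,cv2.COLOR_RGB2HSV).astype(int)
Z=W[...,2]
def edges(m,name,k):
    lo,hi,yy=[],[],[]
    for col in range(k[0],k[1]):
        r=np.where(m[:,col])[0]
        if len(r)<5: continue
        x=W[r,col,0];lo.append(x.min());hi.append(x.max());yy.append(np.median(W[r,col,1]))
    yy=np.array(yy);mid=(np.array(lo)+hi)/2
    p=np.polyfit(yy,mid,1);w=np.median(np.array(hi)-lo)
    print(name,'x=%.4f+%.4f*y'%(p[1],p[0]),'width',w,'y',yy.min(),yy.max(),'res',np.std(mid-np.polyval(p,yy)))
B=(u>160)&(u<300)&(v>158)&(v<206)
edges(B&(Z>.075)&(Z<.11),'roof',(170,240))
edges(B&(Z>.012)&(Z<.06),'apron',(243,291))
blue=(hsv[...,0]>100)&(hsv[...,0]<130)&(hsv[...,1]>120)&B
edges(blue,'tray',(258,280))
for row in (172,182,192):
    print(row,[(cc,*(W[row,cc,1:]*1000).round(0)) for cc in range(230,300,2)])
E
```

```text
roof x=0.5441+0.0386*y width 0.0882232146674009 y 0.07092453829374634 0.2598514082391621 res 0.0006614643352313539
apron x=0.5411+0.0300*y width 0.09600249354896606 y -0.06780394783687647 0.06767364004640447 res 0.0027152703707905104
 ** On entry to DLASCL parameter number  4 had an illegal value
 ** On entry to DLASCL parameter number  4 had an illegal value
 ** On entry to DLASCL parameter number  4 had an illegal value
 ** On entry to DLASCL parameter number  4 had an illegal value
 ** On entry to DLASCL parameter number  5 had an illegal value
 ** On entry to DLASCL parameter number  4 had an illegal valueTraceback (most recent call last):
  File "<stdin>", line 18, in <module>
  File "<stdin>", line 12, in edges
    c, resids, rank, s = lstsq(lhs, rhs, rcond)
                         ~~~~~^^^^^^^^^^^^^^^^^
    x, resids, rank, s = _umath_linalg.lstsq(a, b, rcond,
                         ~~~~~~~~~~~~~~~~~~~^^^^^^^^^^^^^
                                             signature=signature)
                                             ^^^^^^^^^^^^^^^^^^^^
    raise LinAlgError("SVD did not converge in Linear Least Squares")
numpy.linalg.LinAlgError: SVD did not converge in Linear Least Squares
```

>>> {"fn": "arm_command", "kwargs": {
  "rows": [
    [[0, 0, -20], 0.1, 85],
    [[0, 0, -30], 0.2, 85]
  ]
}}

```text
time_s: 0.3
tool_pos: [0.2543, 0.5699, 0.2602]
ee_rot: [0.307, 0.952, -0.001, -0.0]
contact_force: [0.4, 0.4, 0.0]
grip_width: 0.995
```

```bash
cat >> h.py <<'E'
from scipy.spatial.transform import Rotation as Ro
def to(x,y,z,deg):
    """shift (mm, tool axes) and roll (rad) to TCP x,y,z with jaw axis at world angle deg"""
    s=arm.get_state();R=Ro.from_quat(s['ee_rot']).as_matrix();p=np.array(s['tool_pos'])
    a=np.degrees(np.arctan2(R[1,1],R[0,1]));dr=(a-deg+90)%180-90
    print('shift',(R.T@(np.array([x,y,z])-p)*1000).round(1),'roll',np.radians(dr).round(4),'now',p.round(4),'jaw',a.round(2),'F',np.round(s['contact_force'],2),'tilt',np.degrees(np.arccos(-R[2,2])).round(2),'grip',round(float(s['grip_width']),3))
E
python3 -c "
from h import *
to(.514,-.384,.12,12)"
```

```text
shift [-768.  -622.1  142.3] roll 0.7375 now [0.2543 0.5699 0.2602] jaw 54.25 F [0.39 0.44 0.01] tilt 0.17 grip 0.995
```

>>> {"fn": "arm_command", "kwargs": {
  "rows": [
    [[-768, -622, 100], 0.738, 85],
    [[-768, -622, 100], 0.738, 85],
    [[-768, -622, 100], 0.738, 85],
    [[-768, -622, 100], 0.738, 85],
    [[-768, -622, 100], 0.738, 85],
    [[-768, -622, 100], 0.738, 85],
    [[-768, -622, 100], 0.738, 85],
    [[-768, -622, 100], 0.738, 85],
    [[-768, -622, 100], 0.738, 85],
    [[-768, -622, 100], 0.738, 85],
    [[-768, -622, 100], 0.738, 85],
    [[-768, -622, 100], 0.738, 85],
    [[-768, -622, 100], 0.738, 85],
    [[-768, -622, 100], 0.738, 85],
    [[-768, -622, 100], 0.738, 85],
    [[-768, -622, 100], 0.738, 85],
    [[-768, -622, 100], 0.738, 85],
    [[-768, -622, 100], 0.738, 85],
    [[-768, -622, 100], 0.738, 85],
    [[-768, -622, 100], 0.738, 85]
  ]
}}

```text
time_s: 2.3
tool_pos: [0.5141, -0.3861, 0.1613]
ee_rot: [0.63, 0.777, -0.001, -0.0]
contact_force: [-0.3, 0.4, -0.8]
grip_width: 0.992
```

>>> {"fn": "arm_command", "kwargs": {
  "rows": [
    [[0, 0, 0], 0, 85]
  ]
}}

```text
time_s: 2.4
tool_pos: [0.5144, -0.3913, 0.16]
ee_rot: [0.631, 0.775, -0.002, 0.001]
contact_force: [-1.1, 0.0, 0.2]
grip_width: 0.994
```

```bash
python3 -c "
from h import *
to(.514,-.384,.013,12)"
```

```text
shift [  7.8   1.4 147. ] roll -0.0054 now [ 0.5144 -0.3913  0.16  ] jaw 11.69 F [-1.07  0.03  0.23] tilt 0.26 grip 0.994
```

>>> {"fn": "arm_command", "kwargs": {
  "rows": [
    [[7, 1, 50], 0, 85],
    [[7, 1, 90], 0, 85],
    [[7, 1, 90], 0, 85],
    [[7, 1, 90], 0, 85]
  ]
}}

```text
time_s: 2.8
tool_pos: [0.513, -0.3834, 0.0692]
ee_rot: [0.631, 0.776, -0.002, -0.001]
contact_force: [0.6, 0.0, 1.2]
grip_width: 0.994
```

```bash
python3 -c "
from h import *
to(.514,-.384,.013,12)
c,W=grab('scene','g.png')
cv2.imwrite('pics/g.png',cv2.resize(c[200:350,270:470,::-1],None,fx=3,fy=3,interpolation=2))"
```

```text
shift [-0.7  1.1 56.2] roll -0.0049 now [ 0.513  -0.3834  0.0692] jaw 11.72 F [0.6  0.05 1.18] tilt 0.24 grip 0.994
```

View pics/g.png

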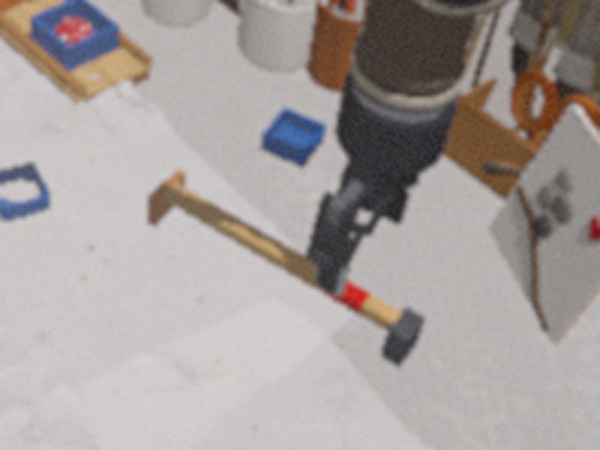

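The fingers stand over the bar with the red grip at (352,292), which is as expected from this angle. I'll go down and grip.

>>> {"fn": "arm_command", "kwargs": {
  "rows": [
    [[-1, 1, 40], 0, 85],
    [[-1, 1, 56], 0, 85],
    [[-1, 1, 56], 0, 85],
    [[-1, 1, 56], 0, 40],
    [[-1, 1, 56], 0, 10],
    [[-1, 1, 56], 0, 5],
    [[-1, 1, 56], 0, 5],
    [[-1, 1, 56], 0, 5],
    [[-1, 1, 56], 0, 5],
    [[-1, 1, 56], 0, 5]
  ],
  "newtons": 70
}}

```text
time_s: 3.85
tool_pos: [0.5164, -0.3863, 0.0164]
ee_rot: [0.631, 0.776, -0.002, 0.002]
contact_force: [-0.0, 0.2, 5.2]
grip_width: 0.166
```

>>> {"fn": "arm_command", "kwargs": {
  "rows": [
    [[0, 0, -30], 0, 5],
    [[0, 0, -60], 0, 5],
    [[0, 0, -90], 0, 5],
    [[0, 0, -90], 0, 5],
    [[0, 0, -90], 0, 5]
  ]
}}

```text
time_s: 4.35
tool_pos: [0.5161, -0.3856, 0.106]
ee_rot: [0.631, 0.776, -0.002, 0.002]
contact_force: [0.1, 0.1, -2.5]
grip_width: 0.167
```

```bash
python3 -c "
from h import *
to(.536,-.25,.11,-2)
c,W=grab('scene','g2.png')
cv2.imwrite('pics/g2.png',cv2.resize(c[170:320,270:470,::-1],None,fx=3,fy=3,interpolation=2))"
```

```text
shift [128.7  47.   -4.9] roll 0.2396 now [ 0.5161 -0.3856  0.106 ] jaw 11.73 F [ 0.12  0.08 -2.51] tilt 0.36 grip 0.167
```

View pics/g2.png

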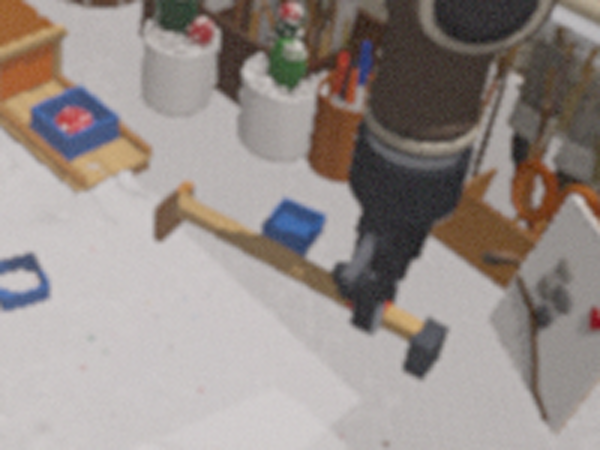

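The pusher is held by the grip and lifted level, with its head at (170,213) and foot at (427,345). Next I'll align it with the lane.

>>> {"fn": "arm_command", "kwargs": {
  "rows": [
    [[45, 16, 0], 0.08, 5],
    [[90, 32, 0], 0.16, 5],
    [[129, 46, -2], 0.24, 5],
    [[129, 46, -2], 0.24, 5],
    [[129, 46, -2], 0.24, 5],
    [[129, 46, -2], 0.24, 5]
  ]
}}

```text
time_s: 5.0
tool_pos: [0.5332, -0.2495, 0.1046]
ee_rot: [0.719, 0.695, -0.002, 0.0]
contact_force: [0.7, -0.1, -2.1]
grip_width: 0.167
```

```bash
cat >> h.py <<'E'
def pusher(z0=.1,z1=.16):
    for n in('top','scene'):
        c,W=grab(n);s=arm.get_state();p=np.array(s['tool_pos'])
        m=(abs(W[...,0]-p[0])<.05)&(W[...,1]>p[1]+.05)&(W[...,1]<p[1]+.25)&(W[...,2]>z0)&(W[...,2]<z1)
        q=W[m];b=q[q[:,1]<p[1]+.15]
        fx=np.polyfit(b[:,1],b[:,0],1);fz=np.polyfit(b[:,1],b[:,2],1)
        h=q[q[:,1]>p[1]+.16]
        print(n,len(b),len(h),'bar x at grip y',np.polyval(fx,p[1]).round(4),'dx/dy',fx[0].round(4),'z',np.polyval(fz,p[1]).round(4),'dz/dy',fz[0].round(4),'front y',np.percentile(q[:,1],98).round(4),'head x',np.percentile(h[:,0],[3,97]).round(4),'head z',np.percentile(h[:,2],[3,97]).round(4))
E
python3 -c "
from h import *
to(.535,-.235,.041,-2)
pusher()"
```

```text
shift [14.8  1.5 63.5] roll -0.0002 now [ 0.5332 -0.2495  0.1046] jaw -2.01 F [ 0.7  -0.06 -2.13] tilt 0.29 grip 0.167
top 260 100 bar x at grip y 0.532 dx/dy 0.0282 z 0.1234 dz/dy 0.0091 front y -0.0691 head x [0.517  0.5594] head z [0.1111 0.129 ]
scene 215 124 bar x at grip y 0.5253 dx/dy 0.0748 z 0.1202 dz/dy 0.0229 front y -0.0696 head x [0.5166 0.5597] head z [0.1024 0.1273]
```

>>> {"fn": "arm_command", "kwargs": {
  "rows": [
    [[9, 3, 20], 0, 5],
    [[9, 3, 40], 0, 5],
    [[9, 3, 55], 0, 5],
    [[9, 3, 61], 0, 5],
    [[9, 3, 61], 0, 5],
    [[9, 3, 61], 0, 5],
    [[9, 3, 61], 0, 5]
  ]
}}

```text
time_s: 5.8
tool_pos: [0.5376, -0.2423, 0.0453]
ee_rot: [0.72, 0.694, -0.002, 0.002]
contact_force: [0.5, -0.7, -0.6]
grip_width: 0.168
```

```bash
python3 -c "
from h import *
to(.536,-.235,.043,-2)
pusher(.045,.09)
c,W=grab('scene')
cv2.imwrite('pics/g3.png',cv2.resize(c[170:320,230:430,::-1],None,fx=3,fy=3,interpolation=2))"
```

```text
shift [ 7.2 -1.9  2.2] roll -0.0019 now [ 0.5376 -0.2423  0.0453] jaw -2.11 F [ 0.52 -0.69 -0.57] tilt 0.3 grip 0.168
top 232 237 bar x at grip y 0.5343 dx/dy 0.0514 z 0.0644 dz/dy 0.006 front y 0.0029 head x [0.5127 0.5754] head z [0.0457 0.0688]
scene 194 252 bar x at grip y 0.5305 dx/dy 0.0703 z 0.0595 dz/dy 0.0345 front y 0.0034 head x [0.5131 0.5751] head z [0.0457 0.0674]
```

View pics/g3.png

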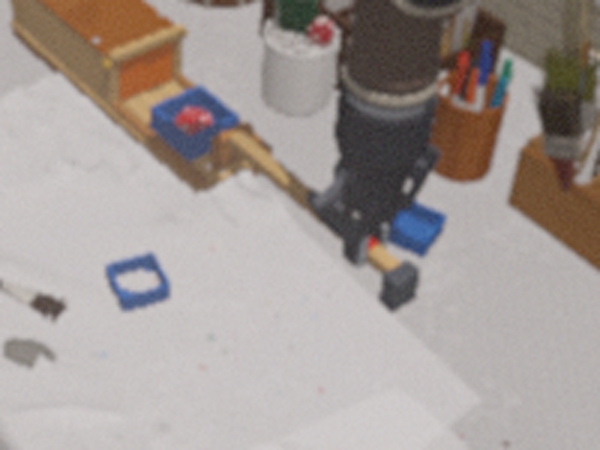

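The head is in the lane behind the tray, at (240,140). Now I'll slide it forward and watch the forces.

>>> {"fn": "arm_command", "kwargs": {
  "rows": [
    [[0, 0, 1], 0, 5],
    [[0, 0, 1], 0, 5],
    [[0, 0, 1], 0, 5],
    [[0, 0, 1], 0, 5]
  ]
}}

```text
time_s: 6.35
tool_pos: [0.5374, -0.2419, 0.0441]
ee_rot: [0.72, 0.694, -0.002, 0.002]
contact_force: [-0.1, -0.3, -1.1]
grip_width: 0.17
```

>>> {"fn": "arm_command", "kwargs": {
  "rows": [
    [[5, 0, 1], 0, 5],
    [[10, 0, 1], 0, 5],
    [[15, 0, 1], 0, 5],
    [[20, 0, 1], 0, 5],
    [[25, 0, 1], 0, 5],
    [[30, 0, 1], 0, 5]
  ]
}}

```text
time_s: 6.95
tool_pos: [0.5386, -0.2117, 0.0431]
ee_rot: [0.72, 0.694, -0.002, 0.002]
contact_force: [-0.3, -0.4, -1.8]
grip_width: 0.168
```

>>> {"fn": "arm_command", "kwargs": {
  "rows": [
    [[5, 0, 0], 0, 5],
    [[10, 0, 0], 0, 5],
    [[15, 0, 0], 0, 5],
    [[20, 0, 0], 0, 5]
  ]
}}

```text
time_s: 7.35
tool_pos: [0.5394, -0.1914, 0.0431]
ee_rot: [0.72, 0.694, -0.002, 0.002]
contact_force: [-0.6, -0.7, -1.5]
grip_width: 0.166
```

```bash
python3 -c "
from h import *
to(.536,-.235,.043,-2)
c,W=grab('top')
cv2.imwrite('pics/g4.png',cv2.resize(c[140:230,160:430,::-1],None,fx=2.9,fy=2.9,interpolation=2))"
```

```text
shift [-43.7  -1.9   0.3] roll -0.0012 now [ 0.5394 -0.1914  0.0431] jaw -2.07 F [-0.59 -0.71 -1.51] tilt 0.32 grip 0.166
```

View pics/g4.png

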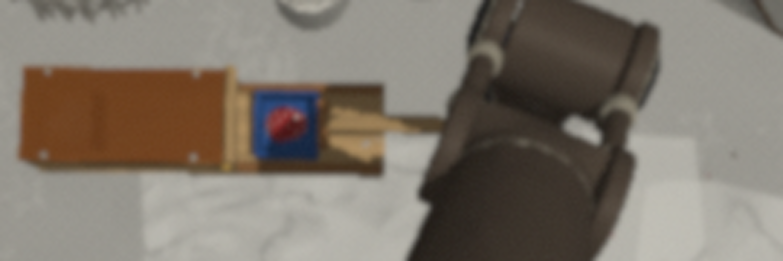

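The tray at (285,125) has moved forward squarely with the head behind it and the stone still inside. Sliding friction reads about 0.5 N. I'll go on through the flap.

>>> {"fn": "arm_command", "kwargs": {
  "rows": [
    [[5, 0, 0], 0, 5],
    [[10, 0, 0], 0, 5],
    [[15, 0, 0], 0, 5],
    [[20, 0, 0], 0, 5],
    [[25, 0, 0], 0, 5],
    [[30, 0, 0], 0, 5],
    [[35, 0, 0], 0, 5],
    [[40, 0, 0], 0, 5],
    [[45, 0, 0], 0, 5],
    [[50, 0, 0], 0, 5]
  ]
}}

```text
time_s: 8.4
tool_pos: [0.5411, -0.1402, 0.0427]
ee_rot: [0.72, 0.694, -0.002, 0.002]
contact_force: [-0.5, -2.2, -2.7]
grip_width: 0.171
```

>>> {"fn": "arm_command", "kwargs": {
  "rows": [
    [[5, 0, 0], 0, 5],
    [[10, 0, 0], 0, 5],
    [[15, 0, 0], 0, 5],
    [[20, 0, 0], 0, 5],
    [[25, 0, 0], 0, 5],
    [[30, 0, 0], 0, 5],
    [[35, 0, 0], 0, 5],
    [[40, 0, 0], 0, 5],
    [[45, 0, 0], 0, 5],
    [[50, 0, 0], 0, 5]
  ]
}}

```text
time_s: 9.4
tool_pos: [0.5429, -0.0898, 0.0425]
ee_rot: [0.72, 0.694, -0.002, 0.002]
contact_force: [-0.6, -2.0, -1.4]
grip_width: 0.166
```

>>> {"fn": "arm_command", "kwargs": {
  "rows": [
    [[3, 0, 0], 0, 5],
    [[6, 0, 0], 0, 5],
    [[9, 0, 0], 0, 5],
    [[12, 0, 0], 0, 5],
    [[12, 0, 0], 0, 5]
  ]
}}

```text
time_s: 9.9
tool_pos: [0.5433, -0.0773, 0.0423]
ee_rot: [0.72, 0.694, -0.002, 0.001]
contact_force: [1.0, -0.1, -2.1]
grip_width: 0.169
```

```bash
python3 -c "
from h import *
to(.542,-.06,.043,-2)
c,W=grab('scene')
cv2.imwrite('pics/g5.png',cv2.resize(c[140:290,210:410,::-1],None,fx=3,fy=3,interpolation=2))"
```

```text
shift [17.2 -1.9 -0.7] roll -0.0012 now [ 0.5433 -0.0773  0.0423] jaw -2.07 F [ 0.97 -0.05 -2.05] tilt 0.25 grip 0.169
```

View pics/g5.png

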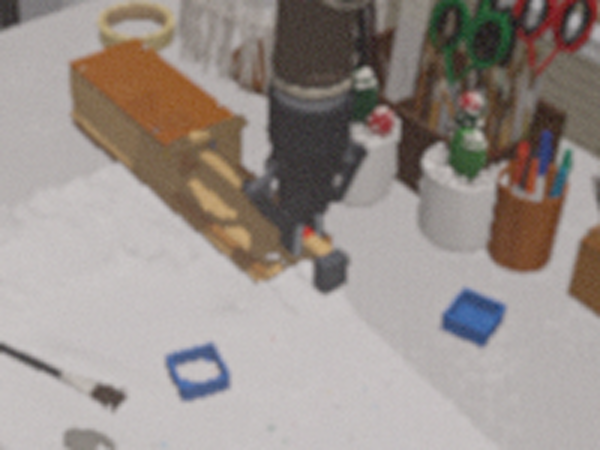

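The tray is now inside the chamber with the flap resting over it. I'll feel for the stop in small steps.

>>> {"fn": "arm_command", "kwargs": {
  "rows": [
    [[2, 0, -1], 0, 5],
    [[4, 0, -1], 0, 5],
    [[6, 0, -1], 0, 5],
    [[6, 0, -1], 0, 5]
  ]
}}

```text
time_s: 10.35
tool_pos: [0.5433, -0.0709, 0.0432]
ee_rot: [0.72, 0.694, -0.002, 0.001]
contact_force: [0.4, 0.5, -2.3]
grip_width: 0.172
```

>>> {"fn": "arm_command", "kwargs": {
  "rows": [
    [[2, 0, 0], 0, 5],
    [[4, 0, 0], 0, 5],
    [[5, 0, 0], 0, 5],
    [[5, 0, 0], 0, 5]
  ]
}}

```text
time_s: 10.75
tool_pos: [0.5435, -0.0657, 0.0431]
ee_rot: [0.72, 0.694, -0.002, 0.001]
contact_force: [0.4, -0.5, -2.7]
grip_width: 0.166
```

>>> {"fn": "arm_command", "kwargs": {
  "rows": [
    [[2, 0, 0], 0, 5],
    [[4, 0, 0], 0, 5],
    [[4, 0, 0], 0, 5]
  ]
}}

```text
time_s: 11.05
tool_pos: [0.5437, -0.0613, 0.0432]
ee_rot: [0.72, 0.694, -0.002, 0.001]
contact_force: [0.5, 0.4, -3.2]
grip_width: 0.176
```

>>> {"fn": "arm_command", "kwargs": {
  "rows": [
    [[2, 0, 0], 0, 5],
    [[4, 0, 0], 0, 5],
    [[4, 0, 0], 0, 5]
  ]
}}

```text
time_s: 11.35
tool_pos: [0.5438, -0.0569, 0.0431]
ee_rot: [0.72, 0.694, -0.001, 0.001]
contact_force: [0.7, -0.7, -2.3]
grip_width: 0.174
```

>>> {"fn": "arm_command", "kwargs": {
  "rows": [
    [[2, 0, 0], 0, 5],
    [[3, 0, 0], 0, 5],
    [[3, 0, 0], 0, 5]
  ]
}}

```text
time_s: 11.65
tool_pos: [0.5439, -0.0537, 0.0431]
ee_rot: [0.72, 0.694, -0.001, 0.001]
contact_force: [-0.4, -0.3, -2.1]
grip_width: 0.168
```

>>> {"fn": "arm_command", "kwargs": {
  "rows": [
    [[2, 0, 0], 0, 5],
    [[3, 0, 0], 0, 5],
    [[3, 0, 0], 0, 5]
  ]
}}

```text
time_s: 11.95
tool_pos: [0.544, -0.0504, 0.0431]
ee_rot: [0.72, 0.694, -0.001, 0.0]
contact_force: [0.8, -0.6, -2.2]
grip_width: 0.169
```

>>> {"fn": "arm_command", "kwargs": {
  "rows": [
    [[2, 0, 0], 0, 5],
    [[3, 0, 0], 0, 5],
    [[3, 0, 0], 0, 5]
  ]
}}

```text
time_s: 12.25
tool_pos: [0.5441, -0.0472, 0.0431]
ee_rot: [0.72, 0.694, -0.001, 0.0]
contact_force: [0.2, 0.3, -2.1]
grip_width: 0.171
```

>>> {"fn": "arm_command", "kwargs": {
  "rows": [
    [[2, 0, 0], 0, 5],
    [[3, 0, 0], 0, 5],
    [[3, 0, 0], 0, 5]
  ]
}}

```text
time_s: 12.55
tool_pos: [0.5442, -0.0439, 0.043]
ee_rot: [0.72, 0.694, -0.001, 0.0]
contact_force: [-0.0, -0.1, -2.2]
grip_width: 0.169
```

```bash
python3 -c "
from h import *
for i in range(5):
  arm.grab_frame('top'); to(.542,-.06,.043,-2)"
```

```text
shift [-16.1  -1.6   0.1] roll -0.0012 now [ 0.5442 -0.0439  0.043 ] jaw -2.07 F [-0.17 -1.07 -1.5 ] tilt 0.13 grip 0.17
shift [-16.1  -1.6   0. ] roll -0.0013 now [ 0.5441 -0.0439  0.043 ] jaw -2.07 F [-0.62 -0.   -2.05] tilt 0.13 grip 0.17
shift [-16.1  -1.6   0. ] roll -0.0013 now [ 0.5442 -0.044   0.043 ] jaw -2.08 F [ 0.54  0.72 -2.88] tilt 0.13 grip 0.173
shift [-16.1  -1.6   0.1] roll -0.0013 now [ 0.5442 -0.044   0.043 ] jaw -2.07 F [ 0.33 -0.31 -2.66] tilt 0.13 grip 0.167
shift [-16.   -1.5   0. ] roll -0.0013 now [ 0.5441 -0.044   0.043 ] jaw -2.07 F [ 0.04 -0.09 -2.3 ] tilt 0.14 grip 0.171
```

Mean force is about 0 with noise of ±0.7 N, so there is no contact yet.

>>> {"fn": "arm_command", "kwargs": {
  "rows": [
    [[2, 0, 0], 0, 5],
    [[3, 0, 0], 0, 5],
    [[3, 0, 0], 0, 5]
  ]
}}

```text
time_s: 13.1
tool_pos: [0.5444, -0.0411, 0.0431]
ee_rot: [0.72, 0.694, -0.001, 0.0]
contact_force: [-0.2, -0.7, -2.9]
grip_width: 0.17
```

>>> {"fn": "arm_command", "kwargs": {
  "rows": [
    [[2, 0, 0], 0, 5],
    [[3, 0, 0], 0, 5],
    [[3, 0, 0], 0, 5]
  ]
}}

```text
time_s: 13.4
tool_pos: [0.5447, -0.0386, 0.0432]
ee_rot: [0.72, 0.694, -0.001, 0.001]
contact_force: [-0.1, -4.9, -1.7]
grip_width: 0.166
```

>>> {"fn": "arm_command", "kwargs": {
  "rows": [
    [[2, 0, 0], 0, 5],
    [[3, 0, 0], 0, 5],
    [[3, 0, 0], 0, 5]
  ]
}}

```text
time_s: 13.7
tool_pos: [0.545, -0.0366, 0.0434]
ee_rot: [0.719, 0.695, -0.002, 0.002]
contact_force: [0.1, -5.8, -1.2]
grip_width: 0.174
```

```bash
python3 -c "
from h import *
F=[]
for i in range(10):
  arm.grab_frame('top'); s=arm.get_state(); F.append(s['contact_force'])
print(np.mean(F,0),np.std(F,0),s['tool_pos'])"
```

```text
[ 0.0325328  -6.07119076 -1.14157   ] [0.32908685 0.35830328 0.76793802] [ 0.54493829 -0.03655696  0.04338321]
```

>>> {"fn": "arm_command", "kwargs": {
  "rows": [
    [[1, 0, 0], 0, 5],
    [[2, 0, 0], 0, 5],
    [[2, 0, 0], 0, 5],
    [[2, 0, 0], 0, 5]
  ]
}}

```text
time_s: 14.6
tool_pos: [0.5452, -0.0359, 0.0436]
ee_rot: [0.719, 0.695, -0.002, 0.002]
contact_force: [-0.5, -7.5, -1.7]
grip_width: 0.171
```

```bash
python3 -c "
from h import *
F=[]
for i in range(8):
  arm.grab_frame('top'); s=arm.get_state(); F.append(s['contact_force'])
print(np.mean(F,0),np.std(F,0),s['tool_pos'])"
```

```text
[-0.04612567 -7.19357439 -1.2896811 ] [0.31812479 0.39091745 0.27834866] [ 0.54518929 -0.03585039  0.04357999]
```

The wrist force is 7.2 N, and with about 0.5–1 N of friction the pad sees about 6–6.5 N. Now I'll draw the pusher out straight.

>>> {"fn": "arm_command", "kwargs": {
  "rows": [
    [[-3, 0, 0], 0, 5],
    [[-8, 0, 0], 0, 5],
    [[-16, 0, 0], 0, 5],
    [[-24, 0, 0], 0, 5],
    [[-32, 0, 0], 0, 5],
    [[-40, 0, 0], 0, 5],
    [[-50, 0, 0], 0, 5],
    [[-60, 0, 0], 0, 5],
    [[-70, 0, 0], 0, 5],
    [[-80, 0, 0], 0, 5],
    [[-90, 0, 0], 0, 5],
    [[-100, 0, 0], 0, 5],
    [[-100, 0, 0], 0, 5]
  ]
}}

```text
time_s: 16.3
tool_pos: [0.542, -0.1373, 0.0444]
ee_rot: [0.72, 0.694, -0.002, 0.003]
contact_force: [-0.6, -0.1, -1.5]
grip_width: 0.17
```

```bash
python3 -c "
from h import *
to(.5352,-.29,.0435,-2)
c,W=grab('scene')
cv2.imwrite('pics/g6.png',cv2.resize(c[140:290,210:410,::-1],None,fx=3,fy=3,interpolation=2))"
```

```text
shift [-152.8   -1.4    2. ] roll -0.0006 now [ 0.542  -0.1373  0.0444] jaw -2.03 F [-0.61 -0.12 -1.51] tilt 0.42 grip 0.17
```

View pics/g6.png

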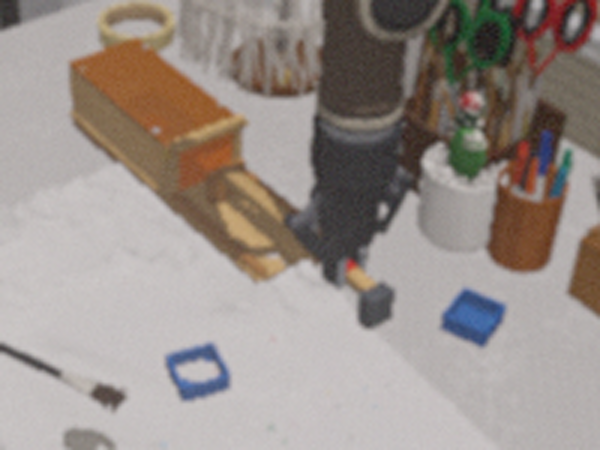

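The flap at (210,160) is dropping and the tray stayed inside. I'll keep backing out past the end of the apron.

>>> {"fn": "arm_command", "kwargs": {
  "rows": [
    [[-12, 0, 0], 0, 5],
    [[-24, 0, 0], 0, 5],
    [[-36, 0, 0], 0, 5],
    [[-48, 0, 0], 0, 5],
    [[-60, 0, 0], 0, 5],
    [[-72, 0, 0], 0, 5],
    [[-84, 0, 0], 0, 5],
    [[-96, 0, 0], 0, 5],
    [[-108, 0, 0], 0, 5],
    [[-120, 0, 0], 0, 5],
    [[-132, 0, 0], 0, 5],
    [[-144, 0, 0], 0, 5],
    [[-156, 0, 0], 0, 5],
    [[-168, 0, 0], 0, 5],
    [[-180, 0, 0], 0, 5],
    [[-180, 0, 0], 0, 5],
    [[-180, 0, 0], 0, 5]
  ]
}}

```text
time_s: 18.05
tool_pos: [0.5353, -0.3166, 0.0454]
ee_rot: [0.72, 0.694, -0.002, 0.002]
contact_force: [0.0, 0.7, -3.2]
grip_width: 0.166
```

```bash
python3 -c "
from h import *
pusher(.03,.09)
to(.534,-.317,.018,-2)
"
```

```text
top 217 122 bar x at grip y 0.5347 dx/dy 0.021 z 0.0669 dz/dy -0.013 front y -0.0699 head x [0.502  0.5811] head z [0.0317 0.0696]
scene 236 167 bar x at grip y 0.5299 dx/dy 0.0532 z 0.0613 dz/dy 0.0179 front y -0.0727 head x [0.5047 0.5799] head z [0.0314 0.0676]
shift [-1.  -1.2 27.3] roll -0.0003 now [ 0.5353 -0.3159  0.0453] jaw -2.02 F [-0.88  0.16 -2.26] tilt 0.34 grip 0.17
```

>>> {"fn": "arm_command", "kwargs": {
  "rows": [
    [[-1, 0, 8], 0, 5],
    [[-1, 0, 16], 0, 5],
    [[-1, 0, 22], 0, 5],
    [[-1, 0, 25], 0, 5],
    [[-1, 0, 25], 0, 5],
    [[-1, 0, 25], 0, 5]
  ]
}}

```text
time_s: 18.75
tool_pos: [0.5352, -0.317, 0.0201]
ee_rot: [0.719, 0.695, -0.002, 0.002]
contact_force: [-0.3, 0.5, -2.3]
grip_width: 0.171
```

>>> {"fn": "arm_command", "kwargs": {
  "rows": [
    [[0, 0, 1], 0, 5],
    [[0, 0, 2], 0, 5],
    [[0, 0, 3], 0, 5],
    [[0, 0, 3], 0, 5]
  ]
}}

```text
time_s: 19.15
tool_pos: [0.5352, -0.3169, 0.0171]
ee_rot: [0.719, 0.695, -0.002, 0.002]
contact_force: [-0.6, -0.2, -1.9]
grip_width: 0.172
```

>>> {"fn": "arm_command", "kwargs": {
  "rows": [
    [[0, 0, 1], 0, 5],
    [[0, 0, 1], 0, 5],
    [[0, 0, 1], 0, 5]
  ]
}}

```text
time_s: 19.45
tool_pos: [0.5353, -0.3171, 0.0164]
ee_rot: [0.719, 0.695, -0.002, 0.002]
contact_force: [-0.3, -0.0, -0.3]
grip_width: 0.172
```

>>> {"fn": "arm_command", "kwargs": {
  "rows": [
    [[0, 0, 1], 0, 5],
    [[0, 0, 1], 0, 5],
    [[0, 0, 1], 0, 5]
  ]
}}

```text
time_s: 19.75
tool_pos: [0.5354, -0.3171, 0.0163]
ee_rot: [0.719, 0.695, -0.002, 0.002]
contact_force: [-1.6, 0.7, 5.8]
grip_width: 0.167
```

The pusher is on the table. I'll open the fingers gradually and rise.

>>> {"fn": "arm_command", "kwargs": {
  "rows": [
    [[0, 0, 0], 0, 20],
    [[0, 0, 0], 0, 25],
    [[0, 0, 0], 0, 30],
    [[0, 0, 0], 0, 40],
    [[0, 0, 0], 0, 60],
    [[0, 0, 0], 0, 60],
    [[0, 0, 0], 0, 60]
  ]
}}

```text
time_s: 20.45
tool_pos: [0.5354, -0.3171, 0.0163]
ee_rot: [0.719, 0.695, -0.002, 0.002]
contact_force: [0.3, 0.5, 0.1]
grip_width: 0.704
```

>>> {"fn": "arm_command", "kwargs": {
  "rows": [
    [[0, 0, -15], 0, 60],
    [[0, 0, -40], 0, 60],
    [[0, 0, -80], 0, 60],
    [[0, 0, -120], 0, 60],
    [[0, 0, -160], 0, 60],
    [[-40, 0, -200], 0, 60],
    [[-80, 0, -200], 0, 60],
    [[-120, 0, -200], 0, 60],
    [[-160, 0, -200], 0, 60],
    [[-160, 0, -200], 0, 60]
  ]
}}

```text
time_s: 21.45
tool_pos: [0.5289, -0.4813, 0.2188]
ee_rot: [0.721, 0.693, -0.003, 0.004]
contact_force: [-0.2, 0.7, -0.7]
grip_width: 0.701
```

```bash
python3 - <<'E'
from h import *
c,W=grab('scene');c2,W2=grab('top')
a=cv2.resize(c[140:320,150:420,::-1],None,fx=2.9,fy=2.9,interpolation=2)
cv2.imwrite('pics/f1.png',a)
d=np.load('top1.npz')['W']
ok=np.isfinite(W2[...,2])&np.isfinite(d[...,2])
for n,(u0,u1,v0,v1) in dict(mug=(130,180,250,295),cactus=(245,325,95,150)).items():
    D=abs(W2[v0:v1,u0:u1,2]-d[v0:v1,u0:u1,2]);print(n,'frac depth changed >1cm',np.nanmean(D>.01).round(3))
hsv=cv2.cvtColor(c,cv2.COLOR_RGB2HSV).astype(int)
v,u=np.mgrid[:420,:560]
m=(hsv[...,0]<16)&(hsv[...,1]>150)&(abs(W[...,0]-.546)<.034)&(W[...,1]>.03)&(W[...,1]<.16)&(W[...,2]>.025)&(W[...,2]<.076)
q=W[m];b=[(zz,np.median(q[abs(q[:,2]-zz)<.006,1]).round(4)) for zz in(.035,.045,.055,.065)];print('flap y by z',b,len(q))
q=W2[(abs(W2[...,0]-.535)<.04)&(W2[...,1]<-.12)&(W2[...,1]>-.40)&(W2[...,2]>.025)&(W2[...,2]<.06)]
print('pusher y',q[:,1].min(),q[:,1].max(),'z fit',np.polyfit(q[:,1],q[:,2],1),arm.get_state()['contact_force'])
E
```

```text
mug frac depth changed >1cm 0.0
cactus frac depth changed >1cm 0.001
flap y by z [(0.035, np.float64(0.0748)), (0.045, np.float64(0.0744)), (0.055, np.float64(0.0743)), (0.065, np.float64(0.0738))] 187
pusher y -0.3706660589735231 -0.13537013549642074 z fit [0.00149274 0.0367727 ] [-0.07940752  0.96139158 -0.95959477]
```

View pics/f1.png

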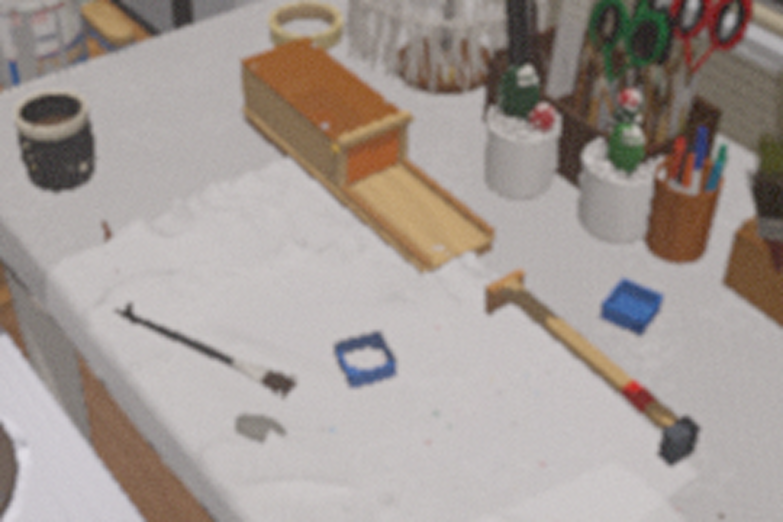

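The flap at (375,160) hangs shut and vertical, and the pusher stands level on its feet in front of the apron, from (505,290) to (678,438). The mug and cactus are where they were.

```bash
python3 -c "
from station import arm
print(arm.finish_job())"
```

```text
the job is handed in; nothing more can be done
None
```

The job is done and handed in at about 21.5 s. I held the pusher by its red grip and slid the tray and stone through the flap with its head. I felt forward in small steps until the tray met the cushioned stop, about 127 mm into the box. After drawing the pusher straight out, I stood it on its feet in front of the apron and moved the arm clear.

**Stop force:** the wrist force held at about 7.2 N, with a highest reading of 7.5 N. Friction was only estimated (about 0.5–1 N), so the force on the pad itself is inferred at about 6–6.5 N.

**Final checks:**
- The flap hangs vertical.
- The pusher stands level, spanning y -0.371 to -0.135 m.
- There was no depth change at the mug or the cactus pots.
- The arm is touching nothing.

The tray and stone are hidden behind the shut flap, so their final position is inferred from the push, not seen. No checks failed or disagreed.

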